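Show the red-capped medicine bottle to the inspection camera

TASK

First switch on the camera's lamp by pushing the green-knobbed lever fully over, away from the robot. Then take the red-capped bottle out of the steel tray and finish while holding it still in the air, upright, with the paper label facing the camera's lens squarely: the middle of the label level with the lens, straight in front of it and 12 cm away. Leave the other two bottles standing where they are, and do not knock the camera or its stand.

Things in the scene. Friction and masses are not known exactly. Their poses are not given: they have to be found in the camera images.
- bottle_red: the loose bottle to show: amber glass, square body 34 x 34 mm and 56 mm tall, above it a round red screw cap 30 mm in diameter from 62 to 84 mm above the underside (total height 84 mm), 50 to 100 g. Origin at the centre of its underside, z up through the cap, x out through the face that bears the label. A white line on top of the cap runs from its centre towards the label side. It stands in the tray with at least 75 mm between its centre and the next bottle's.
- bottle_red_label (a point): the middle of the red-capped bottle's white paper label (28 x 38 mm, with two black bars, the thicker one above): 17.5 mm along the bottle's +x and 28 mm above its underside. Axes as the bottle's.
- bottle_blue: a loose amber glass medicine bottle, the same size and shape as bottle_red, with a blue cap: to be left alone. Origin at the centre of its underside, z up through the cap.
- bottle_yellow: a loose amber glass medicine bottle, the same size and shape as bottle_red, with a yellow cap: to be left alone. Origin at the centre of its underside, z up through the cap.
- tray: fixed open steel tray, 130 (x) x 290 (y) x 20 mm tall, walls and floor 4 mm thick; the three bottles stand on its floor in a row along its y, in any order. Origin at the centre of its underside.
- lamp_switch_base: fixed grey switch block of the camera's lamp, 70 (x) x 50 (y) x 25 mm tall. Origin at the centre of its underside; its x axis points away from the robot (within about 0.3 rad), the way the lever is to be pushed. The lever pivots about the block's y axis 22 mm above the surface on which it stands.
- lamp_switch_tip (a point): centre of the lever's green ball knob (26 mm in diameter), at the end of a 10 mm thick steel stem, 80 mm from the pivot. With the lever off it is 38 mm to the robot's side (-x) of the pivot and 92 mm above the table; fully over it is 38 mm beyond it (+x) at the same height.
- lamp_switch (a joint): angle of the lever: 0 off (leaning to the robot), 1.0 rad fully over (on, leaning away). It starts at 0 to 0.2, takes about 1 N at the knob and stays where it is left.
- camera_stand: the fixed inspection camera's stand: a dark steel foot 140 (x) x 130 (y) x 18 mm, from 50 mm before the origin (-x) to 90 mm behind it, and an 18 mm post 325 mm tall 50 mm behind the origin. It carries the white camera head (70 mm wide, 60 mm tall, with a ring lamp around a black lens), clamped at a height that differs from run to run. Origin at the underside of the foot, below the camera head; -x is the way the camera looks.
- lens (a point): centre of the front of the camera's lens, 160 to 240 mm above the table. The camera looks level along this point's -x; z is up.
- focus (a point): the point in the air 120 mm straight in front of the lens, on its axis, where the middle of the label is to be. Axes as the lens's: x points from here to the lens, so the bottle's x is to point the same way as this x; z is up.
There are look-alikes about, which are no part of the job. What is shaped like the lamp_switch_base but turquoise is not meant.

How it is judged:
By the outcome, as a careful person would: the job done as asked, in the order asked, and still so for the second after the job is handed in, while the arm keeps its last pose, push and grip.
It also fails if it takes over 42 s, if anything falls off the work surface, if the arm or the gripper's body presses on something with over 40 N, if the wrist force passes 120 N, or if a joint passes its speed limit or range.

ROBOT

A 6-joint arm with a two-finger parallel gripper is mounted at the origin on the work surface. World frame = base frame: x ahead of the robot, y to its left, z up, the work surface at z = 0. Lengths are in m, angles in rad, forces in N, time in s.
With the tool pointing down it reaches from about 0.275 to 0.75 m from the base axis. Payload 10.2 kg.
Tool frame: the origin (TCP) lies midway between the tips of the shut fingers; the grasp point (between the pads) lies robot.grasp_offset behind it (robot.grasp_offset is the distance from the TCP to the grasp point, in m); z points along the fingers, y is the line along which they close (so a half turn about z gives the same grasp; the last joint's range is limited). The gripper opens to 85 mm and grips with 20 to 120 N. Pads are 22 mm wide; open, the fingers measure 114 mm over their backs; the gripper's body (76 mm by 85 mm) begins 54 mm behind the grasp point. The pads swing forward as they close: fully open they stand 13 mm farther back than shut.
Start: joints at [0.925, 0.313, 1.498, -0, 1.331, -0.223], TCP at [0.215, 0.479, 0.231] pointing down, gripper open.
Joint ranges: [-2.94, 2.94], [-0.97, 2.17], [0.19, 2.56], [-1.23, 4.37], [0.02, 3.11], [-2.88, 2.88]. Speed limits (rad/s): [2.39, 2.39, 3.01, 3.14, 3.14, 3.14].

INTERFACE

Orientations are given as a unit quaternion [w, x, y, z].
In Python, from plant import robot, solver, cams, ticket gives the robot as it stands. Calls block until the motion is done:
- robot.move_ptp(position, orientation): joint-space move of the TCP to a pose.
- robot.movel(position, velocity=0.15, attitude=None): straight line of the TCP; attitude=None keeps the orientation; velocity is the mean speed in m/s.
- robot.move_j(angles): joint-space move.
- robot.command_gripper(opening): finger opening in m; the grip force is fixed at half the most; returns when the fingers have stopped.
- robot.sleep(seconds).
- solver.inverse_kinematics(position, orientation): joint angles nearest the present ones, or None.
- robot.observe(): the state.
- cams.read_camera(name): name is "side" or "top"; returns (picture, depth): 480x640x3 uint8, red, green, blue; 480x640 float32, m along the optical axis (not along the pixel's ray), 0 where there is no reading.
- cams.calibration(name): a dict with "fx", "fy", "cx", "cy" (pixels), "pose" (4x4, takes a point from camera to world coordinates). Camera axes: x right, y up, looking along -z (the intrinsics and any distortion apply to the point x, -y, -z); pixel columns grow to the right and rows downward; lengths in m; the calibration is good to about 2 mm. A picture is of the moment at which its call begins. calibration takes no time and is no camera call.
A pose or a line that the arm cannot do raises robot.MotionError and nothing moves.
- ticket.hand_in(): hands the job in; it is judged then, once.
Trained networks look in the newest picture that a camera, given by its name, has taken for a name from the list of things; names that differ only in an ending like _2 or _b are one class to them, and where a whole thing is asked for, a point or a joint stands for the part that bears it (a point fixed in the world has none). Each returns a list of dicts, best first, with "confidence" (0 to 1); they miss things now and then, are a little off and sometimes report something else, mostly with a low value. They report only what shows in the picture. A call takes as long as a camera call. They do not tell look-alikes from the thing itself.
- cams.masks_of(camera, target): "mask" (480x640 bool, what is visible of it) and "point" ([column, row] in pixels, amid what is visible of it).
- cams.spot_point(camera, target): "point" ([column, row] in pixels: a listed point, or the origin of a listed thing).
The state is a dict: "clock": time; "joints": joint angles; "joint_vel": joint speeds; "effort": joint torques, N m; "tcp_pos": TCP position; "ee_rot": TCP orientation; "wrist_force": force on the tool from outside, world axes, zero at the start; "ft_torque": the same for the moment, N m; "finger_gap": finger opening in m; "grip_force": force on a finger pad.
Only numpy, scipy, OpenCV 4.12 (cv2) and the standard library are available. Lean on these libraries where they do the work, as an engineer would, in place of code of your own. Each camera call takes 0.05 s, during which the arm holds its last target. There are 200 camera calls.

## Working session

There is one attempt and no reset: what is moved stays moved. The work goes in short steps, each a Python script; the robot and the scene stay as the last script left them, time stands still between calls to the robot, and variables do not carry over. Pictures are saved under pics/ and viewed, at most 10 in all, crops included, and the job is handed in when it is done.

```bash
ls; mkdir -p pics; cat > h.py <<'E'
import numpy as np, cv2
from plant import robot, solver, cams, ticket
from scipy.spatial.transform import Rotation as R
def cal(n):
    c=cams.calibration(n); return c,np.array(c["pose"])
def cloud(n,depth):
    c,T=cal(n); v,u=np.mgrid[0:480,0:640]
    p=np.stack([(u-c["cx"])/c["fx"]*depth,-(v-c["cy"])/c["fy"]*depth,-depth],-1)
    return p@T[:3,:3].T+T[:3,3]
def proj(n,P):
    c,T=cal(n); q=(np.asarray(P)-T[:3,3])@T[:3,:3]
    return np.array([c["cx"]+c["fx"]*q[...,0]/-q[...,2], c["cy"]-c["fy"]*q[...,1]/-q[...,2]]).T
def ray(n,px):
    c,T=cal(n); d=np.array([(px[0]-c["cx"])/c["fx"],-(px[1]-c["cy"])/c["fy"],-1.])
    return T[:3,3],T[:3,:3]@d
def atz(n,px,z):
    o,d=ray(n,px); return o+d*(z-o[2])/d[2]
def tri(px1,px2):
    (a,u),(b,v)=ray("top",px1),ray("side",px2)
    s=np.linalg.lstsq(np.stack([u,-v],1),b-a,rcond=None)[0]
    return (a+u*s[0]+b+v*s[1])/2, np.linalg.norm(a+u*s[0]-b-v*s[1])
def down(psi): # tool y axis at angle psi in the xy plane, z down
    y=np.array([np.cos(psi),np.sin(psi),0]);z=np.array([0,0,-1.]);x=np.cross(y,z)
    q=R.from_matrix(np.stack([x,y,z],1)).as_quat(); return q[[3,0,1,2]]
E
python3 - <<'E'
from h import *
np.set_printoptions(precision=3,suppress=True)
print(robot.grasp_offset, robot.observe()["clock"])
out=[]
for n in("top","side"):
    im,d=cams.read_camera(n); cv2.imwrite(f"pics/{n}0.png",im[...,::-1]); np.savez(f"{n}0.npz",im=im,d=d)
    c=cams.calibration(n); print({k:v for k,v in c.items() if k!="pose"}); print(np.array(c["pose"])[:3])
    W=cloud(n,d)
    for t in["bottle_red","bottle_red_label","bottle_blue","bottle_yellow","tray","lamp_switch_base","lamp_switch_tip","camera_stand","lens","focus"]:
        for r in cams.spot_point(n,t)[:3]:
            u,v=np.round(r["point"]).astype(int); 
            print(n,t,np.array(r["point"]).round(1),round(r["confidence"],2),W[v,u] if 0<=u<640 and 0<=v<480 else None)
E
```

```text
pics
0.0187 0.0
{'fx': 532.2338698339527, 'fy': 532.2338698339527, 'cx': 318.87475941246385, 'cy': 239.88273047613305}
[[-0.02   0.989 -0.145  0.418]
 [-1.    -0.019  0.008 -0.034]
 [ 0.005  0.145  0.989  1.207]]
top bottle_red [198.4 292. ] 0.57 [0.477 0.213 0.086]
top bottle_red_label [204.9 289.3] 0.82 [0.486 0.21  0.033]
top bottle_red_label [241.1 278.7] 0.32 [0.502 0.123 0.09 ]
top bottle_blue [153.6 294.9] 0.87 [0.474 0.315 0.054]
top bottle_yellow [240.  277.9] 0.87 [0.504 0.125 0.089]
top tray [201.3 288.2] 0.65 [0.487 0.212 0.062]
top tray [469.7 248.5] 0.21 [ 0.567 -0.383  0.021]
top lamp_switch_base [319.4 280.4] 0.76 [ 0.5   -0.041  0.042]
top lamp_switch_base [273.6 205. ] 0.72 [0.672 0.057 0.031]
top lamp_switch_tip [317.2 292.4] 0.62 [ 0.471 -0.036  0.108]
top lamp_switch_tip [205.3 292.8] 0.58 [0.477 0.21  0.029]
top lamp_switch_tip [266.4 210.1] 0.53 [0.645 0.068 0.106]
top camera_stand [469.2 246. ] 0.92 [ 0.572 -0.382  0.016]
top lens [470.1 232.4] 0.92 [ 0.571 -0.325  0.225]
{'fx': 435.65581844510814, 'fy': 435.65581844510814, 'cx': 325.6162952252079, 'cy': 243.96298663682728}
[[ 0.725  0.395 -0.565  0.053]
 [-0.689  0.444 -0.573 -0.575]
 [ 0.024  0.804  0.594  0.661]]
side bottle_red [226.4 245.7] 0.57 [0.48  0.21  0.011]
side bottle_blue [197.4 227.8] 0.72 [0.461 0.312 0.021]
side bottle_yellow [254.5 257.8] 0.67 [0.499 0.119 0.017]
side tray [225.7 244.2] 0.87 [0.481 0.21  0.016]
side lamp_switch_base [326.9 243.4] 0.89 [0.664 0.041 0.023]
side lamp_switch_base [298.  296.3] 0.87 [ 0.485 -0.058  0.026]
side lamp_switch_tip [315.9 216. ] 0.55 [0.644 0.06  0.101]
side lamp_switch_tip [288.8 269.1] 0.48 [ 0.469 -0.051  0.105]
side camera_stand [450.7 377. ] 0.7 [ 0.557 -0.39   0.017]
```

View pics/top0.png

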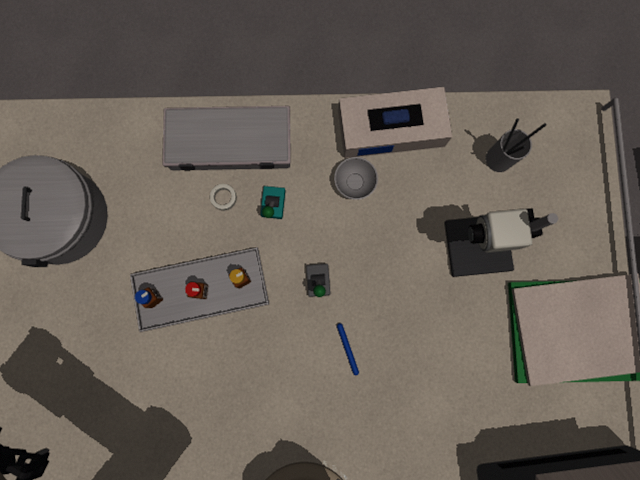

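View pics/side0.png

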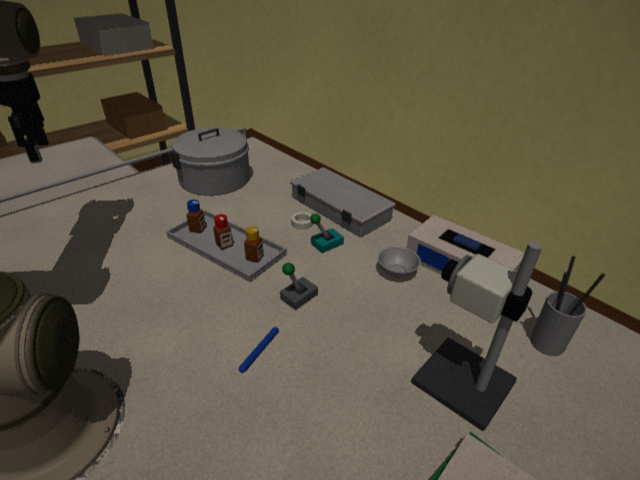

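```bash
python3 - <<'E'
import cv2
a=cv2.imread("pics/top0.png"); 
b=cv2.resize(a[170:330,130:350],None,fx=2.7,fy=2.7,interpolation=cv2.INTER_CUBIC); c=cv2.resize(a[180:320,420:520],None,fx=1.9,fy=3.085/1*1,interpolation=cv2.INTER_CUBIC)
c=cv2.resize(a[180:320,420:520],(200,280)); 
o=cv2.copyMakeBorder(c,0,b.shape[0]-280,0,0,cv2.BORDER_CONSTANT); cv2.imwrite("pics/crop0.png",cv2.hconcat([b,o])); print(cv2.hconcat([b,o]).shape)
E
```

```text
(432, 794, 3)
```

View pics/crop0.png

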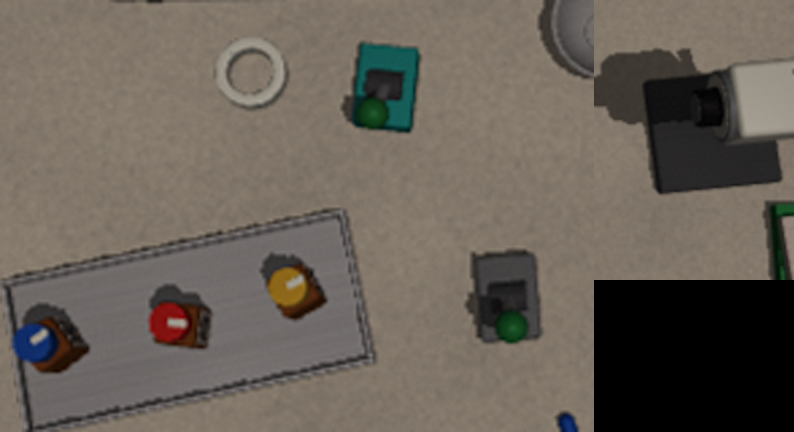

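The top picture shows a grey switch at (317,280) with its knob at (318,292), and a turquoise look-alike at (273,203). The bottles are red (196,289), blue (148,296) and yellow (238,276), and the camera head is at (505,230) with its lens at (476,233) looking left (+y). I choose the grey switch and the red cap. The crop confirms both: the red cap's white line points right, so the label faces −y.

```bash
python3 - <<'E'
from h import *
np.set_printoptions(precision=4,suppress=True)
D={n:np.load(n+"0.npz") for n in("top","side")}
W={n:cloud(n,D[n]["d"]) for n in D}
def hsv(n): return cv2.cvtColor(D[n]["im"],cv2.COLOR_RGB2HSV)
def near(n,c,r): return np.linalg.norm(W[n][...,:2]-np.array(c),axis=-1)<r
def rect(P,name):
    r=cv2.minAreaRect((P[:,:2]*1000).astype(np.float32)); print(name,len(P),r,"z med",np.median(P[:,2]))
for n in D:
    w=W[n]; H=hsv(n)
    print(n,"table z",np.median(w[near(n,[.4,-.2],.05)][:,2]))
    m=near(n,[.5,-.04],.07)&(w[...,2]>.018)&(w[...,2]<.03); rect(w[m],"switch top")
    m=near(n,[.57,-.38],.14)&(w[...,2]>.010)&(w[...,2]<.024); rect(w[m],"foot")
    g=near(n,[.48,-.04],.07)&(H[...,0]>45)&(H[...,0]<80)&(H[...,1]>120)&(w[...,2]>.07); P=w[g]
    f=np.linalg.lstsq(np.c_[2*P,np.ones(len(P))],(P**2).sum(1),rcond=None)[0]; print("knob",len(P),P.mean(0),P.max(0),f[:3])
    v,u=np.nonzero(g); print(" px",u.mean(),v.mean())
    m=near(n,[.57,-.38],.16)&(w[...,2]>.1); Q=w[m]; print("head z pct",np.percentile(Q[:,2],[1,10,50,90,99]))
    hi=np.histogram(Q[:,2],bins=np.arange(.1,.36,.01)); print(hi[0])
    m=near(n,[.48,.21],.04)&(w[...,2]>.08); rect(w[m],"cap")
    m=near(n,[.48,.21],.04)&((H[...,0]<8)|(H[...,0]>172))&(H[...,1]>150)&(H[...,2]>100); v,u=np.nonzero(m); print("red px",len(u),u.min(),u.max(),v.min(),v.max(),u.mean(),v.mean())
    m=near(n,[.48,.21],.06)&(H[...,1]<70)&(w[...,2]>.075)&(H[...,2]>120);v,u=np.nonzero(m); print("white px",len(u),u.mean(),v.mean(),w[m].mean(0))
w=W["top"]; m=near("top",[.57,-.38],.16)&(w[...,2]>.19)
v,u=np.nonzero(m)
for r in range(v.min(),v.max()+1,3): 
    k=v==r; print(r,u[k].min(),u[k].max(),[tuple(w[r,c].round(3)) for c in range(u[k].min(),u[k].max()+1,6)])
E
```

```text
top table z 0.00011440064247258963
switch top 454 ((503.3881530761719, -38.100425720214844), (69.36009216308594, 49.95458984375), 2.917008876800537) z med 0.02498312504357103
foot 2339 ((548.444580078125, -412.00592041015625), (184.75119018554688, 151.61984252929688), 4.548348903656006) z med 0.01765806951671034
knob 109 [ 0.4725 -0.0402  0.1362] [ 0.4856 -0.0299  1.2074] [ 0.4154 -0.1274  0.6555]
 px 323.1192660550459 290.6697247706422
head z pct [0.2061 0.23   0.2509 0.2579 0.3258]
[   0    0    0    0    0    0    0    0    0    6   42   68  150  308
  557 1265   26   23   23   27   28   30  101    0    0]
cap 168 ((484.4202575683594, 226.12274169921875), (28.455734252929688, 27.50973129272461), 89.96623992919922) z med 0.08856745925647691
red px 121 186 198 282 295 191.16528925619835 288.75206611570246
white px 17 195.2941176470588 289.0 [0.4831 0.2185 0.0883]
side table z 0.00046719744224743565
switch top 481 ((502.3431396484375, -39.90082550048828), (72.18055725097656, 50.758243560791016), 4.141186714172363) z med 0.025184806101851365
foot 4723 ((560.4521484375, -412.6144409179
[... 9562 characters left out ...]
4(-0.349), np.float64(0.202)), (np.float64(0.541), np.float64(-0.349), np.float64(0.235)), (np.float64(0.54), np.float64(-0.357), np.float64(0.246)), (np.float64(0.539), np.float64(-0.367), np.float64(0.248)), (np.float64(0.539), np.float64(-0.378), np.float64(0.247)), (np.float64(0.539), np.float64(-0.389), np.float64(0.249)), (np.float64(0.54), np.float64(-0.405), np.float64(0.234)), (np.float64(0.541), np.float64(-0.421), np.float64(0.222))]
250 482 503 [(np.float64(0.539), np.float64(-0.35), np.float64(0.209)), (np.float64(0.538), np.float64(-0.359), np.float64(0.217)), (np.float64(0.537), np.float64(-0.369), np.float64(0.219)), (np.float64(0.539), np.float64(-0.385), np.float64(0.205))]
```

```bash
python3 - <<'E'
import cv2
a=cv2.imread("pics/side0.png"); t=cv2.imread("pics/top0.png")
f=lambda x,s:cv2.resize(x,s,interpolation=cv2.INTER_CUBIC)
cv2.imwrite("pics/crop1.png",cv2.hconcat([f(a[235:425,405:535],(390,570)),f(t[195:290,435:565][:, :],(390,570//2)) if 0 else cv2.vconcat([f(t[195:290,435:565],(390,285)),f(a[195:275,180:290],(390,285))])]))
E
```

```text
(no output)
```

View pics/crop1.png

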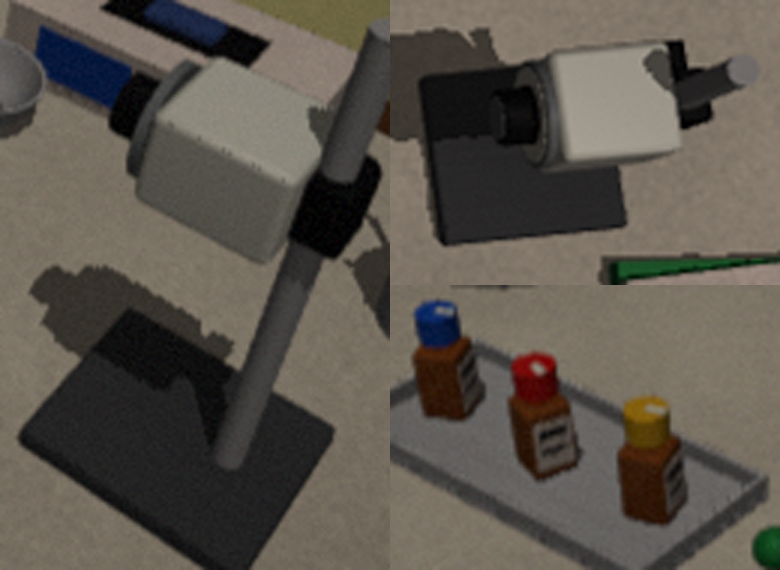

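The crop shows the lens barrel pointing towards +y with a box-shaped head 70 mm wide, and the red bottle with its label facing −y. Next I fit the geometry and plan the motion.

```bash
cat > fit.py <<'E'
from h import *
from scipy.optimize import least_squares
def boxsdf(P,p,hx,hy):
    c,s=np.cos(p[2]),np.sin(p[2]); d=P[:,:2]-p[:2]; q=np.abs(np.c_[d@[c,s],d@[-s,c]])-[hx,hy]
    return np.linalg.norm(np.maximum(q,0),axis=1)+np.minimum(q.max(1),0)
def fitbox(P,p0,hx,hy):
    return least_squares(lambda p:boxsdf(P,p,hx,hy),p0,loss="soft_l1",f_scale=.002,x_scale=[.01,.01,.1])
E
python3 - <<'E'
from fit import *
np.set_printoptions(precision=4,suppress=True)
W={n:cloud(n,np.load(n+"0.npz")["d"]) for n in("top","side")}
def sel(n,c,r,z0,z1):
    w=W[n]; return w[(np.linalg.norm(w[...,:2]-np.array(c),axis=-1)<r)&(w[...,2]>z0)&(w[...,2]<z1)]
for n in W:
    P=sel(n,[.484,.222],.034,.014,.052); r=fitbox(P,[.482,.222,-1.7],.017,.017); print(n,"body",len(P),r.x,np.abs(r.fun).mean())
    P=sel(n,[.484,.222],.03,.066,.095)
    r=least_squares(lambda p:np.maximum(np.linalg.norm(P[:,:2]-p,axis=1)-.015,0)+1e-9,[.484,.222]);C=P[P[:,2]>.084]
    print(" cap",r.x,"top mean",C.mean(0),"ztop",np.median(C[:,2]))
    # head
    P=sel(n,[.57,-.38],.12,.205,.240); P=P[(P[:,1]>-.425)&(P[:,1]<-.352)]
    side=P[P[:,0]<.571]; print(" head -x side line",len(side), np.polyfit(side[:,1],side[:,0],1) if len(side)>20 else "")
    T=sel(n,[.57,-.38],.09,.244,.262); T=T[T[:,1]>-.428]; print(" head top z",np.median(T[:,2]))
    best=min((np.ptp(np.percentile(T[:,:2]@[-np.sin(a),np.cos(a)],[1,99])),a) for a in np.linspace(-1.8,-1.3,101)); a=best[1]
    lat=np.percentile(T[:,:2]@[-np.sin(a),np.cos(a)],[.5,99.5]); print(" head yaw",a,"width",best[0],lat)
    for yy in np.arange(-.42,-.355,.012):
        k=T[abs(T[:,1]-yy)<.006][:,0]; print("   y%.3f x %.4f %.4f mid %.4f"%(yy,k.min(),k.max(),(k.min()+k.max())/2))
    for yy in np.arange(-.343,-.32,.005):
        L=sel(n,[.57,-.33],.05,.2,.26); k=L[abs(L[:,1]-yy)<.0025]
        if len(k): print("   lens y%.3f n%d x %.4f %.4f ztop %.4f"%(yy,len(k),k[:,0].min(),k[:,0].max(),np.percentile(k[:,2],95)))
    F=sel(n,[.57,-.38],.15,.012,.0235); 
    h=np.histogram(F[:,1],np.arange(-.54,-.26,.01)); print(" foot hist",h[0])
E
```

```text
top body 58 [ 0.4846  0.2266 -1.6906] 0.00048076502831548805
 cap [0.4845 0.2262] top mean [0.4841 0.2263 0.0885] ztop 0.0886802978199438
 head -x side line 79 [-0.0477  0.5207]
 head top z 0.25153845478807624
 head yaw -1.475 width 0.06794976493546917 [0.4993 0.5687]
   y-0.420 x 0.5415 0.6113 mid 0.5764
   y-0.408 x 0.5403 0.6090 mid 0.5746
   y-0.396 x 0.5387 0.6098 mid 0.5743
   y-0.384 x 0.5385 0.6081 mid 0.5733
   y-0.372 x 0.5370 0.6081 mid 0.5726
   y-0.360 x 0.5372 0.6066 mid 0.5719
   lens y-0.343 n140 x 0.5518 0.6030 ztop 0.2511
   lens y-0.338 n49 x 0.5520 0.5861 ztop 0.2407
   lens y-0.333 n51 x 0.5520 0.5858 ztop 0.2407
   lens y-0.328 n72 x 0.5518 0.5866 ztop 0.2410
   lens y-0.323 n54 x 0.5580 0.5850 ztop 0.2369
 foot hist [  0   0   0  10  21  23  93 134  90  91  91  88  98 115 162 184 248 249
 244 249 140   0   0   0   0   0   0   0]
side body 219 [ 0.4842  0.2256 -1.685 ] 0.0010722868011270679
 cap [0.4834 0.2247] top mean [0.482  0.2229 0.088 ] ztop 0.08826852585746481
 head -x side line 912 [-0.0598  0.5158]
 head top z 0.25211232178233794
 head yaw -1.48 width 0.06639750080273876 [0.4999 0.5684]
   y-0.420 x 0.5383 0.6065 mid 0.5724
   y-0.408 x 0.5388 0.6086 mid 0.5737
   y-0.396 x 0.5373 0.6082 mid 0.5728
   y-0.384 x 0.5373 0.6071 mid 0.5722
   y-0.372 x 0.5354 0.6062 mid 0.5708
   y-0.360 x 0.5362 0.6042 mid 0.5702
   lens y-0.343 n37 x 0.5506 0.5699 ztop 0.2406
   lens y-0.338 n70 x 0.5507 0.5753 ztop 0.2399
   lens y-0.333 n70 x 0.5501 0.5757 ztop 0.2403
   lens y-0.328 n41 x 0.5510 0.5757 ztop 0.2400
 foot hist [  0   0   0   7  11  22 288 399 394 367 256 227 306 353 345 339 321 332
 315 300  78   0   0   0   0   0   0   0]
```

```bash
python3 - <<'E'
from fit import *
np.set_printoptions(precision=4,suppress=True)
for n in("top","side"):
    w=cloud(n,np.load(n+"0.npz")["d"]); m=(np.linalg.norm(w[...,:2]-[.56,-.40],axis=-1)<.13)&(w[...,2]>.013)&(w[...,2]<.023); F=w[m]
    def edge(ax,sgn,lo,hi):
        o=1-ax; e=[]
        for b in np.arange(lo,hi,.008):
            k=F[(F[:,o]>=b)&(F[:,o]<b+.008)][:,ax]
            if len(k)>5: e.append((b+.004,(k*sgn).max()*sgn))
        e=np.array(e); p=np.polyfit(e[:,0],e[:,1],1)
        k=abs(np.polyval(p,e[:,0])-e[:,1])<.004; return np.polyfit(e[k,0],e[k,1],1),k.sum()
    print(n,"front y(x)",edge(1,1,.51,.61),"-x edge x(y)",edge(0,-1,-.45,-.35))
# lever push
c=np.array([.503,-.0392]); a=np.deg2rad(3.6); ux=np.array([np.cos(a),np.sin(a)]); z=.084
robot.command_gripper(0.0)
def P(s,z): return [*(c+s*ux),z]
for psi in(a+np.pi/2,a-np.pi/2):
    q=solver.inverse_kinematics(P(-.075,.15),down(psi)); print(psi,q)
    if q is not None and abs(q[5])<2: break
robot.move_ptp(P(-.075,.15),down(psi)); robot.movel(P(-.075,z),.15)
f0=np.array(robot.observe()["wrist_force"])
robot.movel(P(-.0,z),.12)
for s in np.arange(.006,.0241,.003):
    robot.movel(P(s,z),.05); o=robot.observe(); f=np.array(o["wrist_force"])-f0; print(s,f,o["tcp_pos"])
    if f[:2]@-ux>12: break
robot.movel(P(-.03,z),.2); robot.movel(P(-.05,.2),.25); robot.command_gripper(.085)
im,d=cams.read_camera("side"); np.savez("s1.npz",im=im,d=d); W=cloud("side",d)
H=cv2.cvtColor(im,cv2.COLOR_RGB2HSV); g=(np.linalg.norm(W[...,:2]-c,axis=-1)<.08)&(H[...,0]>45)&(H[...,0]<80)&(H[...,1]>120)&(W[...,2]>.06)
K=W[g]; print("knob",len(K),K.mean(0),"along",(K[:,:2].mean(0)-c)@ux,robot.observe()["clock"])
cv2.imwrite("pics/s1.png",cv2.resize(im[190:320,230:400,::-1],None,fx=3,fy=3))
E
```

```text
top front y(x) (array([ 0.0773, -0.379 ]), np.int64(13)) -x edge x(y) (array([-0.0835,  0.4768]), np.int64(13))
side front y(x) (array([ 0.0795, -0.3826]), np.int64(13)) -x edge x(y) (array([-0.0831,  0.4751]), np.int64(13))
1.6336281798666925 [-0.3758  0.1959  1.8801 -0.      1.0656 -2.0094]
-1.5079644737231006 [-0.3758  0.1959  1.8801 -0.      1.0656  1.1321]
0.006 [ 0.1195 -1.2769 -0.1349] [ 0.5091 -0.0389  0.0841]
0.009000000000000001 [ 0.4593  0.1541 -0.1061] [ 0.5121 -0.0386  0.084 ]
0.012000000000000002 [-0.4268  0.2551 -0.1436] [ 0.5152 -0.0385  0.084 ]
0.015000000000000003 [-4.1985 -0.6868  0.1899] [ 0.5176 -0.0382  0.0838]
0.018000000000000002 [-19.0536  -3.6098   9.9997] [ 0.5181 -0.0381  0.0836]
knob 148 [ 0.5011 -0.0457  0.1743] along -0.0023077538547068366 8.4
```

View pics/s1.png

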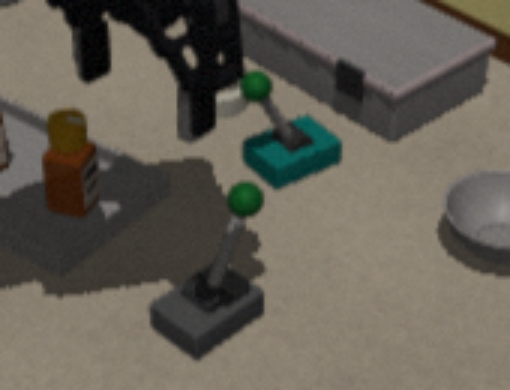

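The lever is over at (245,200) in the crop, leaning away from the robot, and it reached its stop with a force rise at the expected place. Next is the grasp.

```bash
cat > goal.py <<'E'
from fit import *
ly=-1.4903; lx=np.array([np.cos(ly),np.sin(ly),0]); lens=np.array([.5685,-.3245,.222])
focus=lens-.12*lx
borig=focus-.0175*lx-[0,0,.028]
gh=.040; go=robot.grasp_offset
E
python3 - <<'E'
from goal import *
np.set_printoptions(precision=4,suppress=True)
b=np.array([.4844,.2260,.004]); yaw=-1.688
G=b+[0,0,gh-go]; E=borig+[0,0,gh-go]; print("target",E,focus)
for k in(0,np.pi):
    q1=solver.inverse_kinematics(G,down(yaw+np.pi/2+k)); q2=solver.inverse_kinematics(E,down(ly+np.pi/2+k)); print(k,q1,q2)
    ok=q1 is not None and q2 is not None and abs(q1[5])<2.7 and abs(q2[5])<2.7
    if ok: break
psi=yaw+np.pi/2+k
robot.move_ptp(G+[0,0,.12],down(psi)); robot.movel(G+[0,0,.05],.2); robot.movel(G,.08)
robot.command_gripper(.02); o=robot.observe(); print(o["finger_gap"],o["grip_force"],o["tcp_pos"])
robot.movel(G+[0,0,.06],.08); o=robot.observe(); print(o["finger_gap"],o["grip_force"],o["wrist_force"])
up=np.array([*G[:2],E[2]]); robot.movel(up,.15)
robot.movel(E+[0,.1,0],.15,down(ly+np.pi/2+k)); robot.movel(E,.08)
robot.sleep(.3); o=robot.observe(); print(o["tcp_pos"],E,o["ee_rot"],down(ly+np.pi/2+k),o["finger_gap"],o["clock"])
for n in("top","side"):
    im,d=cams.read_camera(n); np.savez(n+"2.npz",im=im,d=d); cv2.imwrite(f"pics/{n}2.png",im[...,::-1])
    for t in("bottle_red_label","lens"): print(n,t,[(np.array(r["point"]).round(1),round(r["confidence"],2)) for r in cams.spot_point(n,t)[:2]])
    print(n,"expected focus px",proj(n,focus),"lens",proj(n,lens))
E
```

```text
target [ 0.5574 -0.1874  0.2153] [ 0.5589 -0.2049  0.222 ]
0 [ 0.2172  0.5869  1.6847 -0.      0.8699  0.3344] [-0.5234  0.4643  1.3221 -0.      1.3552 -0.6039]
0.03328381910487378 60.031519532203674 [0.4846 0.2261 0.0256]
0.03335013483589058 59.53008234500885 [ 0.4583  0.9544 -0.8   ]
[ 0.5575 -0.1873  0.2153] [ 0.5574 -0.1874  0.2153] [0.     0.678  0.7351 0.    ] [0.     0.6781 0.735  0.    ] 0.03338477796800189 17.175
top bottle_red_label []
top lens []
top expected focus px [406.2388 240.0411] lens [469.6359 233.7207]
side bottle_red_label [(array([384.1, 235.1]), 0.67)]
side lens [(array([446.8, 265. ]), 0.8)]
side expected focus px [383.7233 237.1718] lens [444.9648 267.4256]
```

View pics/side2.png

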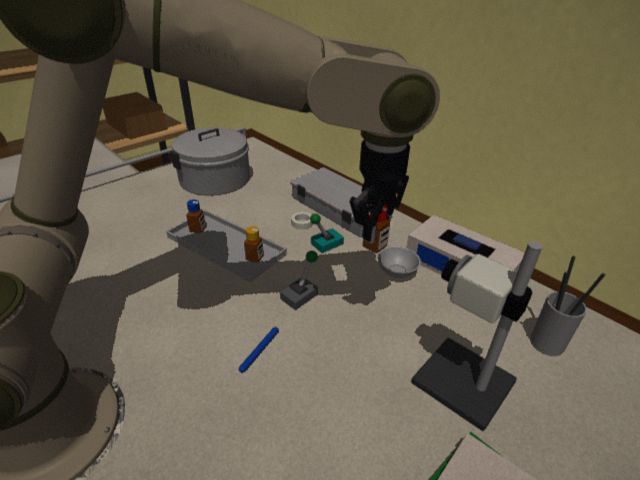

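View pics/top2.png

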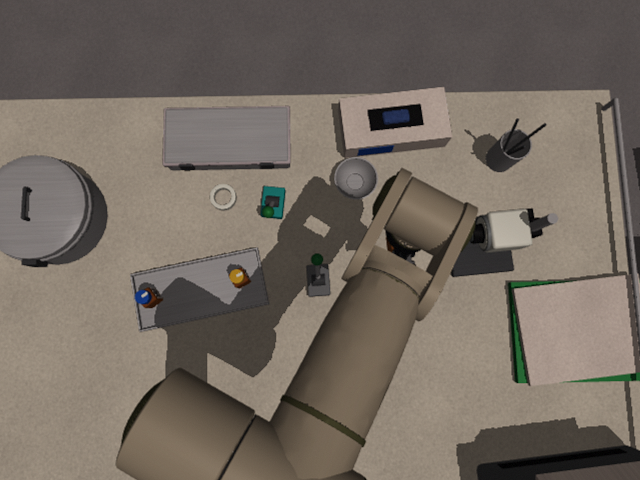

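The bottle is held in front of the lens with its label at (383,236) in the side view. The blue and yellow bottles have not moved, and the knob is over at (317,259) in the top view. Last I check the label's pose from the side depth.

```bash
python3 - <<'E'
from goal import *
np.set_printoptions(precision=4,suppress=True)
z=np.load("side2.npz"); w=cloud("side",z["d"]); H=cv2.cvtColor(z["im"],cv2.COLOR_RGB2HSV)
B=w[(np.linalg.norm(w-(borig+[0,0,.028]),axis=-1)<.05)]
body=B[(B[:,2]>borig[2]-.004)&(B[:,2]<borig[2]+.05)]
bz=np.sort(body[:,2]); print("bottom z pct",np.percentile(B[:,2],[.5,1,3]),"expected",borig[2])
low=body[body[:,2]<borig[2]+.02]; r=fitbox(low,[*borig[:2],ly],.017,.017); print("box",len(low),r.x,"want",borig[:2],ly,np.abs(r.fun).mean())
d=w-focus; m=(np.abs(d@lx)<.008)&(np.abs(d@[-lx[1],lx[0],0])<.02)&(np.abs(d[...,2])<.028)
P=w[m]; A=np.c_[P-P.mean(0)]; n=np.linalg.svd(A,full_matrices=0)[2][2]; n*=np.sign(n@lx)
print("face",len(P),"normal yaw",np.arctan2(n[1],n[0]),"tilt",n[2],"along lx off",np.median((P-focus)@lx))
wh=m&(H[...,1]<90)&(H[...,2]>90); L=w[wh]-focus; lat=L@[-lx[1],lx[0],0]
print("white",wh.sum(),"lat mid",np.percentile(lat,[2,98]),"z",np.percentile(L[:,2],[2,98]))
c=np.array([.503,-.0392]); a=np.deg2rad(3.6); t=np.array([*(c+.038*np.array([np.cos(a),np.sin(a)])),.092])
for cam in("top","side"):
    z2=np.load(cam+"2.npz"); W=cloud(cam,z2["d"]); h=cv2.cvtColor(z2["im"],cv2.COLOR_RGB2HSV)
    g=(np.linalg.norm(W[...,:2]-t[:2],axis=-1)<.03)&(h[...,0]>45)&(h[...,0]<80)&(h[...,1]>120); v,u=np.nonzero(g); print(cam,"knob px",u.mean(),v.mean(),"expected",proj(cam,t))
E
```

```text
bottom z pct [0.1959 0.1966 0.1987] expected 0.194
box 178 [ 0.5577 -0.1874 -1.4952] want [ 0.5574 -0.1874] -1.4903 0.0006200838857365382
face 366 normal yaw -1.6168410819835597 tilt 0.02630152187322221 along lx off -0.0009159494058025158
white 18 lat mid [-0.0133  0.0142] z [-0.0129  0.0191]
top knob px 316.6666666666667 259.1010101010101 expected [316.6497 258.9559]
side knob px 311.5 256.27272727272725 expected [311.1251 255.8536]
```

```bash
python3 -c "
from h import *
print(ticket.hand_in(), robot.observe()['clock'])"
```

```text
the job is handed in; nothing more can be done
the job is handed in; nothing more can be done
```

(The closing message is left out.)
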